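# Load the vial rack into the sampler's sloping lane

## Robot

A 6-joint arm with a two-finger parallel gripper is mounted at the origin on a cart in front of the work surface, level with it; the furniture and walls round the work are solid. World frame = base frame: x ahead of the robot, y to its left, z up, the work surface at z = 0. Lengths are in m, angles in rad, forces in N, time in s.
With the tool pointing down it reaches from about 0.25 to 0.775 m from the base axis. Payload 4 kg.
Tool frame: the origin (TCP) lies midway between the tips of the shut fingers; the grasp point (between the pads) lies 19 mm behind it; z points along the fingers, y is the line along which they close (so a half turn about z gives the same grasp; the last joint's range is limited). The gripper opens to 94 mm and grips with 3 to 60 N. Pads are 16 mm wide; open, the fingers measure 119 mm over their backs; the gripper's body (75 mm by 177 mm) begins 78 mm behind the grasp point.
Start: joints at [1.197, 0.087, 1.371, -0, 1.684, -0.103], TCP at [0.147, 0.53, 0.206] pointing down, gripper open.
Joint ranges: [-3.1, 3.1], [-0.76, 2.03], [0.27, 2.55], [-1.08, 4.22], [0.17, 2.65], [-2.57, 2.57]. Speed limits (rad/s): [2.79, 2.79, 3.14, 3.14, 3.14, 3.14].

## Interface

Orientations are given as [roll, pitch, yaw] about the fixed x, y, z axes, in that order (R = Rz(yaw) Ry(pitch) Rx(roll)).
In Python, from bench import robot gives the robot as it stands.
- The arm moves only by the tool servo_tool, never from a script. Its argument "moves" is a list of rows, each a list of 5 numbers: the shift along the tool's x, y, z in units of 25 mm (1.0 is 25 mm), then the turn about the tool's z in units of 6 degrees (1.0 is 6 degrees), then the closure, from 0 (fully open) to 1 (shut). In form: [[dx, dy, dz, yaw, gripper], ...]. A call has 1 to 10 rows; each row is the pose to reach, as a shift and turn from the pose commanded when the call began, along the tool's axes at that moment; what a row does not reach only later rows make up. A row lasts 1/12 s, in which the tool goes at most 41.7 mm and 7.16 degrees, less where a joint would pass 70% of its speed; a pose out of reach is approached as far as the arm can. A call with a gripper value outside its range is refused whole. The fingers move at their own pace and stop on an object; the grip force is fixed at half the most. Time passes only in rows, so rows that repeat a pose let the fingers close. It gives the time, the measured TCP pose, the force, the opening and the grip force at its end, in the units of the state.
- robot.get_obs(): the state, without advancing time (a new reading comes with each control period).
- robot.snapshot(name): name is "side" or "top"; returns a dict with "image" (384x512x3 uint8, blue, green, red), "fx", "fy", "cx", "cy" (pixels), "eye" and "orientation" of the camera in the world. Camera axes: x right, y down, z forward; pixel columns grow to the right and rows downward; lengths in m; the calibration is good to about 2 mm. A picture is of the moment at which its call begins. There is no depth.
- robot.close_job(): hands the job in; it is judged then, once.
The state is a dict: "time": time; "joint_positions": joint angles; "qvel": joint speeds; "joint_torque": joint torques, N m; "tool_pos": TCP position; "ee_rot": TCP orientation; "wrist_force": force on the tool from outside, world axes, zero at the start; "wrist_torque": the same for the moment, N m; "width": finger opening in m; "finger_force": force on a finger pad.
Only numpy, scipy, OpenCV 4.12 (cv2) and the standard library are available. Lean on these libraries where they do the work, as an engineer would, in place of code of your own. Each camera call takes 0.05 s, during which the arm holds its last target. There are 200 camera calls.

## Task

Load the vial rack into the vial sampler: lay it lengthwise on the foot of the sloping lane, push it gently up the slope, under the hood, against the sprung buffer at the top, until the red latch has sprung up behind its lower end, then let go so that the latch alone holds it there. Do not ram the stop, keep the vials upright and leave the flask, the reagent bottle and the beaker where they stand.

Things in the scene. Friction and masses are not known exactly. Their poses are not given: they have to be found in the camera images.
- rack: Loose dark grey vial rack, 60 mm wide, 200 long, 45 high over its captive small capped vials. Origin: centre of underside; y along its length, x across, z up. Full-size plates at 0 to 5 and 23 to 28 mm height, end walls 34 mm high. Grip it across the width near its middle, pads 25 mm up. 0.3 to 0.45 kg; either end may go first. Starts on the bench right of the lane.
- sampler: Fixed vial sampler: grey lane 110 mm wide sloping up into a white hood with a display on its bevelled front. Origin: on the bench under the middle of the lane's lower edge; x level, up the lane's length, y to its left, z up. The lane is a plane rising at 8 degrees (0.14 rad) along +x from 3 mm height at x = 0. Moving the rack up it, over the latch, takes up to 7 N.
- lane_foot (a point): Middle of the lane's lower edge, on its surface (sampler x = 0, 3 mm above the bench). The lane has no rails for the first 165 mm, so a rack can be laid here with its lower end about level with the edge, fingers at its sides, its upper end in the mouth of the rails, 15 mm short of the hood.
- rail_mouth (a point): On the lane's surface, midway between the beginnings of the two aluminium guide rails (14 mm high), sampler x = 165 mm. The rails flare in from 88 mm apart here to 64 mm apart at x = 210 mm, then run straight to the top.
- hood_edge (a point): Middle of the hood's lower front edge: sampler x = 222 mm, 95 mm above the bench, 61 above the lane. The hood is 128 mm wide, 190 high. At home the rack's lower end is 4 to 20 mm behind this edge: an upright gripper cannot follow it. Lean the tool back from the hood 35 to 45 degrees: the fingers push under it, the hand stays outside.
- lane_latch (a point): On the lane's centre line and surface, 236 mm up the slope from lane_foot: middle setting of the latch's steep face. Latch and buffer sit on one carriage, clamped anywhere within 8 mm up or down the slope of it; the setting is not told, it must be felt or seen. Push the rack's end wall 12 to 30 mm above the lane, so that the latch can rise under the fingers.
- latch (a joint): Red spring latch in the lane's floor: a wedge 16 mm wide, 5 mm high, steep side uphill. 0 = up, about 0.005 m = pressed flush (about 1.5 N). The rack rides over it, keeps it down, and it springs up behind the rack's lower end once that is past; then the rack cannot slide back.
- buffer (a joint): Blue sprung plate at the lane's top, 0 = free, grows (m) as the rack's upper end presses it uphill: 2.4 N, then 0.6 N per mm. The latch can rise from 0.0025 m on; at 0.006 m the rack meets two firm rubber bumpers. So push 0 to 3.5 mm past the latch; a push of 16 to 20 N reaches the bumpers for certain. Released and latched it reads about 0.0025.
- flask: Bystander: clear glass conical flask, 62 mm across the foot, 104 mm high, right of and beyond the lane's foot. Origin: centre of its underside, z up.
- bottle: Bystander: brown reagent bottle with a blue cap, 62 mm across, 124 mm high, beyond the lane. Origin: centre of its underside, z up.
- beaker: Bystander: clear glass beaker, 52 mm across, 70 mm high, on the robot's side of the lane. Origin: centre of its underside, z up.

How it is judged:
By the outcome, as a careful person would: the job done as asked, in the order asked, and still so for the second after the job is handed in, with the robot touching nothing.
It also fails if it takes over 61 s, if anything falls off the work surface, if the arm or the gripper's body presses on something with over 40 N, if the wrist force passes 120 N, or if a joint passes its speed limit or range.

## Working session

There is one attempt and no reset: what is moved stays moved. The work goes in short steps, Python scripts to look and compute and a tool call to move; the robot and the scene stay as the last step left them, time stands still between calls to the robot, and variables do not carry over. Pictures are saved under pics/ and viewed, at most 10 in all, crops included, and the job is handed in when it is done.

Besides the shell and the picture viewer there is one more tool, called after "Call:" as name([rows], argument=value, ...), one row to a line, values as JSON. servo_tool: Moves the arm, as the interface text tells. Its arguments: {"type":"object","properties":{"moves":{"type":"array"}},"required":["moves"]}

```bash
mkdir -p pics; ls; cat > h.py <<'E'
import numpy as np, cv2
from scipy.spatial.transform import Rotation as Ro
from bench import robot
def snap(n,f=None):
    s=robot.snapshot(n)
    if f: cv2.imwrite('pics/'+f,s['image'])
    return s
def camR(s):
    o=np.array(s['orientation'],float)
    return o if o.shape==(3,3) else (Ro.from_euler('xyz',o).as_matrix() if o.size==3 else Ro.from_quat(o).as_matrix())
def ray(s,u,v):
    d=camR(s)@np.array([(u-s['cx'])/s['fx'],(v-s['cy'])/s['fy'],1]); return np.array(s['eye']),d
def onz(s,u,v,z):
    e,d=ray(s,u,v); return e+d*(z-e[2])/d[2]
def proj(s,p):
    c=camR(s).T@(np.array(p)-s['eye']); return np.array([s['fx']*c[0]/c[2]+s['cx'],s['fy']*c[1]/c[2]+s['cy']])
E
python3 - <<'E'
from h import *
for n in('top','side'):
    s=snap(n,n+'0.png'); print(n,s['fx'],s['cx'],s['cy'],s['eye'],s['orientation'])
print(robot.get_obs())
E
```

```text
pics
top 476.4946185934588 259.65821716939604 189.4207703431886 [0.40414278 0.13089658 1.43120146] [-3.02961834  0.00758201 -1.58763981]
side 360.963798763697 255.8920941112999 190.5914892874866 [ 0.1748276  -0.65629604  0.72154666] [-2.20740228  0.00602132 -0.43912157]
{'time': 0.1, 'joint_positions': array([ 1.19686746e+00,  8.78787124e-02,  1.37205768e+00, -3.22362138e-05,
        1.68358988e+00, -1.03088094e-01]), 'qvel': array([ 0.00042781, -0.0009963 , -0.00305768, -0.00279813, -0.00310275,
        0.00145428]), 'joint_torque': array([ 1.93105167e-03, -3.41257095e+01, -3.03301692e+01,  7.21175317e-02,
        3.04453145e-02, -9.23507082e-05]), 'tool_pos': array([0.14698172, 0.52950143, 0.20444557]), 'ee_rot': array([-3.13966600e+00, -1.67112059e-04,  2.87074812e+00]), 'wrist_force': array([-0.06837104, -0.55392536, -0.1657515 ]), 'wrist_torque': array([-0.03543051, -0.05188627,  0.04038514]), 'finger_force': 0.0, 'width': 0.09393713347693064}
```

View pics/top0.png

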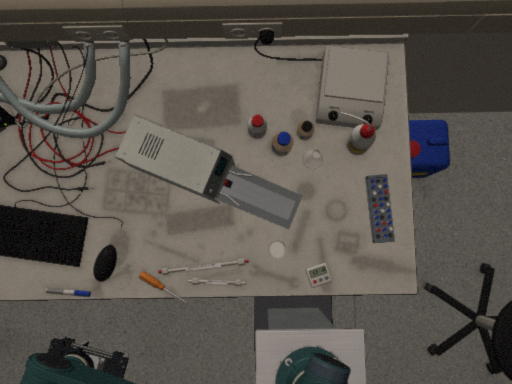

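View pics/side0.png

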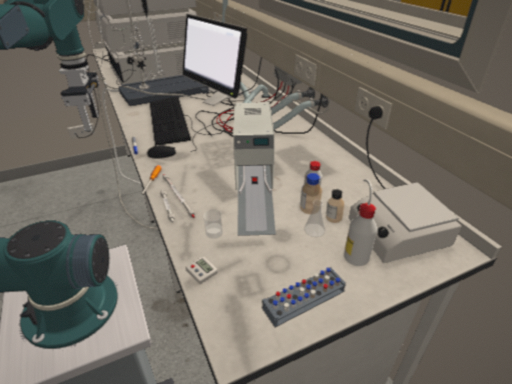

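Top: lane foot around (297,210), hood edge around (222,178), rack around (380,209), beaker (277,249), flask (313,158), bottle (282,143). The side view agrees. I'll zoom in for the details.

```bash
python3 - <<'E'
from h import *
i=cv2.imread('pics/top0.png')
cv2.imwrite('pics/c1.png',cv2.resize(i[130:260,205:405],None,fx=4,fy=4,interpolation=cv2.INTER_CUBIC))
h=cv2.cvtColor(i,cv2.COLOR_BGR2HSV)
for p in[(371,185),(392,235),(380,209),(275,200),(250,190),(240,270),(344,250),(280,222)]: print(p,i[p[1],p[0]],h[p[1],p[0]])
E
```

```text
(371, 185) [68 66 63] [102  19  68]
(392, 235) [53 52 50] [100  14  53]
(380, 209) [91 92 95] [ 8 11 95]
(275, 200) [ 98 102 103] [ 24  12 103]
(250, 190) [102 104 106] [ 15  10 106]
(240, 270) [ 98 109 116] [ 18  40 116]
(344, 250) [79 89 95] [19 43 95]
(280, 222) [76 81 77] [54 16 81]
```

View pics/c1.png

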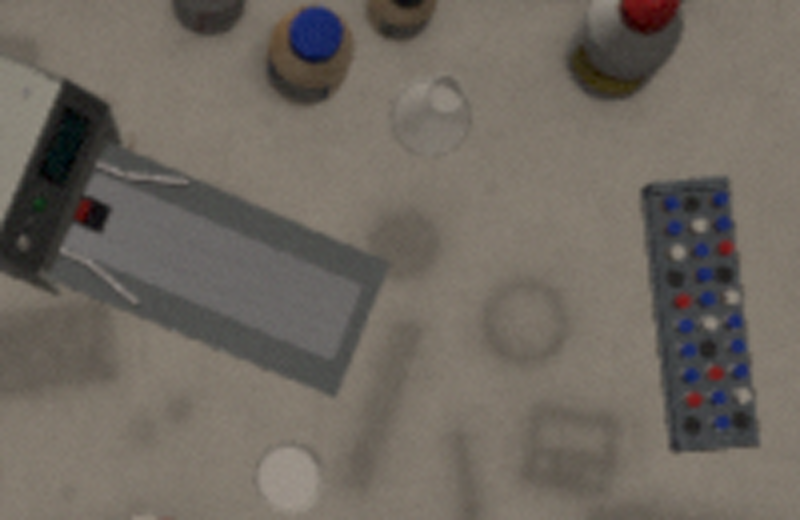

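The crop shows the lane foot corners at full-image (302,195.5) and (289,229), and rail starts at (252,175.5) and (239,206). The rack corners are near (366,177), (387,174.5), (394.5,241) and (373,242.5).

```bash
python3 - <<'E'
from h import *
s=robot.snapshot('top'); i=s['image']
a=onz(s,302,195.5,.003);b=onz(s,289,229,.003);print('foot',a,b,np.linalg.norm(a-b)); f=(a+b)/2
a2=onz(s,251.75,175.5,.04);b2=onz(s,239.25,205.75,.04);m=(a2+b2)/2;print('rail',a2,b2,np.linalg.norm(a2-b2),'foot',f,'dist',np.linalg.norm((m-f)[:2]),'az',np.degrees(np.arctan2(*(m-f)[1::-1])),'perp az',np.degrees(np.arctan2(*(a-b)[1::-1]))+90)
# lane edges contour
hsv=cv2.cvtColor(i,cv2.COLOR_BGR2HSV)
C=[(366,177),(386.8,174.5),(394.5,241.2),(373,242.5)]
P=[onz(s,u,v,.034) for u,v in C];print('rack34',np.round(P,3),[round(float(np.linalg.norm(P[k]-P[k-1])),3) for k in range(4)])
mk=((hsv[...,1]<35)&(hsv[...,2]<75)).astype(np.uint8);B=(i[...,0].astype(int)-i[...,2]>-2).astype(np.uint8)
mk=np.zeros_like(mk);mk[165:255,358:405]=B[165:255,358:405]
mk=cv2.morphologyEx(mk,cv2.MORPH_CLOSE,np.ones((7,7)))
c=max(cv2.findContours(mk,0,1)[0],key=cv2.contourArea);r=cv2.minAreaRect(c);print(r)
Q=[onz(s,u,v,.03) for u,v in cv2.boxPoints(r)];print(np.round(Q,3),np.mean(Q,0),[round(float(np.linalg.norm(Q[k]-Q[k-1])),3) for k in range(4)])
# side check
t=robot.snapshot('side')
for n,p in dict(foot=f,rackc=np.mean(P,0)).items(): print(n,proj(t,p))
for n,(u,v,z) in dict(flask=(313,161,0.0),bottle=(283,138,.124),beaker=(277,249,.03)).items(): print(n,onz(s,u,v,z))
E
```

```text
foot [0.54423466 0.01189974 0.003     ] [0.44439908 0.05339049 0.003     ] 0.10811395022011462
rail [0.60244251 0.161425   0.04      ] [0.51368979 0.19936278 0.04      ] 0.09652108407391803 foot [0.49431687 0.03264512 0.003     ] dist 0.16091510427787906 az 66.6612146762001 perp az 67.4326751081129
rack34 [[ 0.593 -0.176  0.034]
 [ 0.599 -0.238  0.034]
 [ 0.403 -0.251  0.034]
 [ 0.4   -0.188  0.034]] [0.193, 0.062, 0.197, 0.063]
((379.59228515625, 207.93228149414062), (66.93570709228516, 21.687397003173828), 83.48019409179688)
[[ 0.597 -0.174  0.03 ]
 [ 0.603 -0.238  0.03 ]
 [ 0.407 -0.251  0.03 ]
 [ 0.4   -0.188  0.03 ]] [ 0.5016183  -0.21281591  0.03      ] [0.197, 0.064, 0.197, 0.063]
foot [256.10250391 234.54076631]
rackc [302.60970203 290.10616273]
flask [ 0.64931158 -0.024589    0.        ]
bottle [0.69466053 0.07069702 0.124     ]
beaker [0.38607718 0.0912244  0.03      ]
```

Call:
servo_tool([
  [-0.5,-0.6,0,0,0],
  [-1.4,-1.7,0,0,0],
  [-2.4,-2.8,0,0,0],
  [-3.4,-3.9,0,-0.5,0],
  [-4.4,-5,0,-1,0],
  [-5.4,-6.1,0,-1.5,0],
  [-6.4,-7.2,0,-2,0],
  [-7.4,-8.3,0,-2.5,0],
  [-8.4,-9.4,0,-3,0],
  [-9,-10.2,0,-3.25,0],
])

```text
time: 1.03
tool_pos: [0.2965, 0.2216, 0.2054]
ee_rot: [-3.141, 0.001, -3.072]
wrist_force: [0.2, 0.4, -0.2]
width: 0.0941
finger_force: 0.0
```

```bash
cat >> h.py <<'E'
def rel(p,yaw_x=None):
    o=robot.get_obs();R=Ro.from_euler('xyz',o['ee_rot']).as_matrix()
    print('t',o['time'],'pos',np.round(o['tool_pos'],4),'rpy',np.round(np.degrees(o['ee_rot']),1),'q',np.round(o['joint_positions'],3),'F',np.round(o['wrist_force'],1),'w',o['width'],o['finger_force'])
    print('units',np.round(R.T@(np.array(p)-o['tool_pos'])/.025,2))
    if yaw_x is not None:
        a=np.degrees(np.arctan2(R[1,0],R[0,0])); print('turn',-((yaw_x-a+180)%360-180)/6)
E
python3 -c "
from h import *
rel([.4995,-.213,.1],184)"
```

```text
t 1.0333 pos [0.2965 0.2216 0.2054] rpy [-180.    0. -176.] q [ 4.890e-01 -3.260e-01  1.741e+00 -1.000e-03  1.726e+00 -1.152e+00] F [ 0.2  0.4 -0.2] w 0.09407689452882997 0.0
units [ -6.88 -17.91   4.24]
turn 0.0012913169102072668
```

Call:
servo_tool([
  [-0.4,-1.1,0,0,0],
  [-0.9,-2.5,0,0,0],
  [-1.5,-4,0,0,0],
  [-2,-5.5,0,0,0],
  [-2.6,-7,0,0,0],
  [-3.1,-8.5,0,0,0],
  [-3.7,-10,0,0,0],
  [-4.2,-11.5,0,0,0],
  [-4.8,-13,0,0,0],
  [-5.3,-14.5,0,0,0],
])

```text
time: 1.87
tool_pos: [0.4535, -0.1304, 0.2053]
ee_rot: [3.141, 0.0, -3.073]
wrist_force: [1.0, -0.1, 1.0]
width: 0.0938
finger_force: 0.0
```

Call:
servo_tool([
  [-0.5,-1.2,0,0,0],
  [-1,-2.3,0.5,0,0],
  [-1.4,-3,1.2,0,0],
  [-1.5,-3.4,2,0,0],
  [-1.5,-3.4,2.8,0,0],
  [-1.5,-3.4,2.8,0,0],
])

```text
time: 2.37
tool_pos: [0.4938, -0.2098, 0.13]
ee_rot: [3.136, -0.008, -3.073]
wrist_force: [-0.3, 0.6, -0.6]
width: 0.094
finger_force: 0.0
```

```bash
python3 -c "
from h import *
rel([.4995,-.213,.006],184)
s=snap('side');i=s['image'];cv2.imwrite('pics/s1.png',cv2.resize(i[200:340,200:400],None,fx=4,fy=4,interpolation=cv2.INTER_CUBIC))"
```

```text
t 2.3667 pos [ 0.4938 -0.2098  0.13  ] rpy [ 179.7   -0.5 -176.1] q [-0.508  0.092  1.516  0.     1.544 -2.147] F [-0.3  0.6 -0.6] w 0.09402752944733254 0.0
units [-0.26 -0.17  4.96]
turn -0.015034232536644746
```

View pics/s1.png

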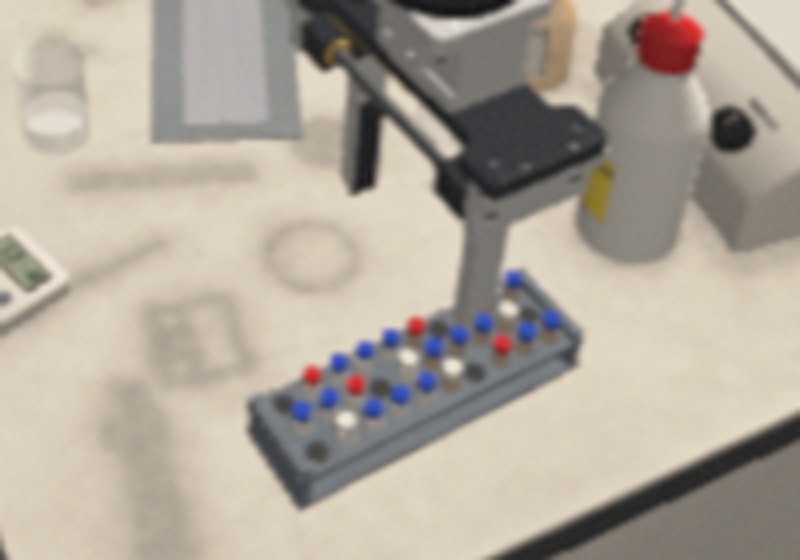

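The side crop shows the open gripper over the rack, with lower right-side rack corners near full-image (275.5,326) and (344,291). I'll check the position from those.

```bash
python3 -c "
from h import *
s=snap('side')
for p in [(275.5,326),(344,291)]: print(onz(s,*p,0))
for p in [(262.5,304),(328,271)]: print(onz(s,*p,.034))
"
```

```text
[ 0.40933068 -0.24966952  0.        ]
[ 0.60447246 -0.23682529  0.        ]
[ 0.39752741 -0.20737914  0.034     ]
[ 0.58495006 -0.19039127  0.034     ]
```

Call:
servo_tool([
  [-0.3,-0.15,1,0,0],
  [-0.3,-0.15,2.2,0,0],
  [-0.3,-0.15,3.4,0,0],
  [-0.3,-0.15,4.5,0,0],
  [-0.3,-0.15,4.9,0,0],
  [-0.3,-0.15,4.9,0,0.2],
  [-0.3,-0.15,4.9,0,0.5],
  [-0.3,-0.15,4.9,0,0.6],
  [-0.3,-0.15,4.9,0,0.6],
  [-0.3,-0.15,4.9,0,0.6],
])

```text
time: 3.3
tool_pos: [0.5055, -0.2144, 0.0152]
ee_rot: [-3.14, 0.003, -3.072]
wrist_force: [0.2, -0.7, 0.5]
width: 0.0637
finger_force: 0.0
```

Call:
servo_tool([
  [0.05,0,0.3,0,0.4],
  [0.05,0,0.3,0,0.5],
  [0.05,0,0.3,0,1],
  [0.05,0,0.3,0,1],
  [0.05,0,0.3,0,1],
  [0.05,0,0.3,0,1],
])

```text
time: 3.8
tool_pos: [0.5064, -0.2158, 0.0104]
ee_rot: [-3.136, 0.008, -3.072]
wrist_force: [-0.7, 0.0, 13.4]
width: 0.0591
finger_force: 30.0
```

Call:
servo_tool([
  [0,0,-0.3,0,1],
  [0,0,-0.9,0,1],
  [0,0,-1.8,0,1],
  [0,0,-2.8,0,1],
  [0,0,-3.8,0,1],
  [0,0,-4.8,0,1],
  [0,0,-5.6,0,1],
  [0,0,-6,0,1],
  [0,0,-6,0,1],
])

```text
time: 4.55
tool_pos: [0.5038, -0.2143, 0.1576]
ee_rot: [-3.14, 0.003, -3.072]
wrist_force: [0.1, -0.1, -3.4]
width: 0.0597
finger_force: 30.0
```

```bash
python3 -c "
from h import *
rel([.495+.39*.1,.033+.92*.1,.155],67.2)
s=snap('side');i=s['image'];cv2.imwrite('pics/s2.png',cv2.resize(i[130:330,200:430],None,fx=3,fy=3,interpolation=cv2.INTER_CUBIC))"
```

```text
t 4.55 pos [ 0.5038 -0.2143  0.1576] rpy [-179.9    0.2 -176. ] q [-0.506  0.093  1.459  0.     1.585 -2.146] F [ 0.1 -0.1 -3.4] w 0.05968899962875564 29.999252557754517
units [-2.15 13.46  0.08]
turn 19.464097895502164
```

View pics/s2.png

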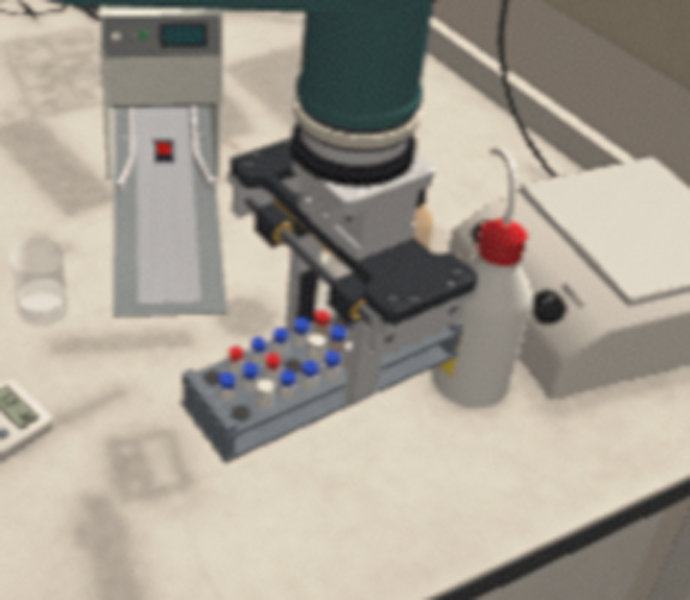

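The rack is held level, clear of the white squeeze bottle. The latch is visible at full-image (255,180). I'll carry it over the lane while turning.

Call:
servo_tool([
  [0,0.3,-0.3,0.4,1],
  [0,0.8,-0.6,1.4,1],
  [-0.2,1.4,-0.8,2.5,1],
  [-0.4,2,-0.8,3.6,1],
  [-0.6,2.7,-0.8,4.7,1],
  [-0.8,3.4,-0.8,5.8,1],
  [-1,4.1,-0.8,6.9,1],
  [-1.2,4.8,-0.8,8,1],
  [-1.4,5.5,-0.8,9,1],
  [-1.5,6,-0.8,9.7,1],
])

```text
time: 5.43
tool_pos: [0.5287, -0.0597, 0.1721]
ee_rot: [-3.138, -0.005, 2.192]
wrist_force: [0.6, -0.2, -4.2]
width: 0.0593
finger_force: 30.0
```

```bash
python3 -c "
from h import *
rel([.5313,.1186,.17],67.2)"
```

```text
t 5.4333 pos [ 0.5287 -0.0597  0.1721] rpy [-179.8   -0.3  125.6] q [-2.200e-01  6.000e-02  1.465e+00  1.000e-03  1.622e+00 -8.400e-01] F [ 0.6 -0.2 -4.2] w 0.05930078264955562 29.996159970760345
units [5.74 4.24 0.1 ]
turn 9.72826486257855
```

Call:
servo_tool([
  [0.3,0.2,0,0.4,1],
  [0.8,0.6,0,1.4,1],
  [1.4,1,0,2.5,1],
  [2,1.5,0,3.6,1],
  [2.7,2,0,4.7,1],
  [3.4,2.5,0,5.8,1],
  [4.2,3.1,0,6.9,1],
  [5,3.7,0,8,1],
  [5.5,4.1,0,9,1],
  [5.74,4.24,0,9.7,1],
])

```text
time: 6.27
tool_pos: [0.5303, 0.1191, 0.172]
ee_rot: [-3.136, 0.002, 1.178]
wrist_force: [-1.3, 0.4, -3.1]
width: 0.0593
finger_force: 30.0
```

Call:
servo_tool([
  [0,0,0.5,0,1],
  [0,0,1.2,0,1],
  [0,0,2,0,1],
  [0,0,2.6,0,1],
  [0,0,2.8,0,1],
  [0,0,2.8,0,1],
])

```text
time: 6.77
tool_pos: [0.5293, 0.1158, 0.101]
ee_rot: [-3.134, 0.004, 1.18]
wrist_force: [-0.2, -0.0, -3.4]
width: 0.0593
finger_force: 30.0
```

```bash
python3 -c "
from h import *
rel([.5313,.1186,.1],67.2)
for n,(a,b,c,d) in dict(top=(130,260,205,335),side=(140,290,200,330)).items():
  s=snap(n);i=s['image'];cv2.imwrite('pics/'+n+'3.png',cv2.resize(i[a:b,c:d],None,fx=4,fy=4,interpolation=cv2.INTER_CUBIC))"
python3 -c "
import cv2,numpy as np
a=cv2.imread('pics/top3.png')[:390];b=cv2.imread('pics/side3.png')
a=cv2.imread('pics/top3.png');h=600
b=b[:600,:520];a=cv2.copyMakeBorder(a,0,80,0,0,0);c=np.hstack([a,b]);cv2.imwrite('pics/j3.png',cv2.resize(c,None,fx=.75,fy=.75))"
```

```text
t 6.7667 pos [0.5293 0.1158 0.101 ] rpy [-179.6    0.2   67.6] q [ 0.111  0.119  1.545 -0.     1.486  0.502] F [-0.2 -0.  -3.4] w 0.0592523187570423 29.999153316020966
units [0.13 0.03 0.04]
turn 0.06901080431342639
```

View pics/j3.png

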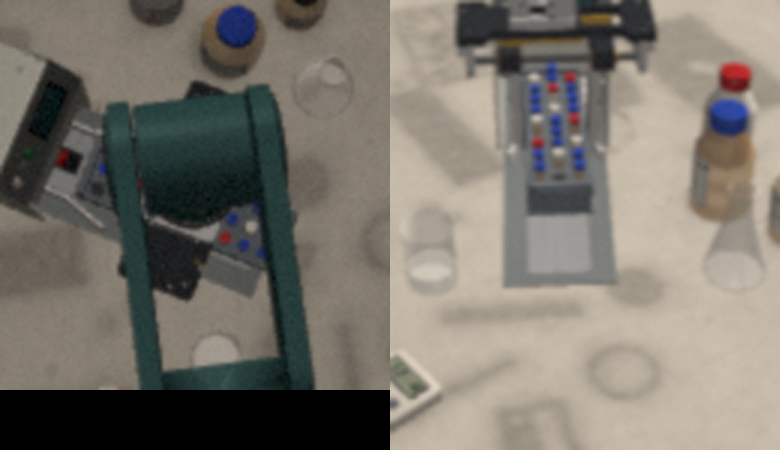

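The rack is centred over the lane in both views. I'll lower it gently.

Call:
servo_tool([
  [0.05,0,0.5,0,1],
  [0.1,0,1.2,0,1],
  [0.1,0,1.8,0,1],
  [0.1,0,2.1,0,1],
  [0.1,0,2.2,0,1],
  [0.1,0,2.2,0,1],
])

```text
time: 7.37
tool_pos: [0.5327, 0.1191, 0.05]
ee_rot: [-3.141, 0.0, 1.18]
wrist_force: [0.0, 0.3, -4.1]
width: 0.0594
finger_force: 30.0
```

Call:
servo_tool([
  [0,0,0.15,0,1],
  [0,0,0.3,0,1],
  [0,0,0.4,0,1],
  [0,0,0.4,0,1],
])

```text
time: 7.7
tool_pos: [0.5328, 0.1191, 0.0403]
ee_rot: [-3.141, -0.0, 1.18]
wrist_force: [0.3, 0.7, -4.3]
width: 0.0592
finger_force: 30.0
```

Call:
servo_tool([
  [0,0,0.1,0,1],
  [0,0,0.2,0,1],
  [0,0,0.3,0,1],
  [0,0,0.3,0,1],
])

```text
time: 8.03
tool_pos: [0.5331, 0.1189, 0.0328]
ee_rot: [3.141, 0.0, 1.179]
wrist_force: [-0.0, -1.7, -2.4]
width: 0.0596
finger_force: 30.0
```

Contact at the upper end. I'll keep lowering so the rack pivots.

Call:
servo_tool([
  [0,0,0.1,0,1],
  [0,0,0.2,0,1],
  [0,0,0.2,0,1],
])

```text
time: 8.28
tool_pos: [0.533, 0.1191, 0.0275]
ee_rot: [3.142, -0.0, 1.179]
wrist_force: [0.6, -0.6, -2.0]
width: 0.06
finger_force: 30.0
```

Call:
servo_tool([
  [0,0,0.1,0,1],
  [0,0,0.2,0,1],
  [0,0,0.2,0,1],
])

```text
time: 8.53
tool_pos: [0.5333, 0.1192, 0.0268]
ee_rot: [3.141, -0.0, 1.18]
wrist_force: [-7.4, -2.9, 14.5]
width: 0.0593
finger_force: 30.0
```

```bash
python3 -c "
from h import *
rel([.5313,.1186,.02],67.2)
s=snap('side');i=s['image'];cv2.imwrite('pics/s4.png',cv2.resize(i[140:260,200:340],None,fx=5,fy=5,interpolation=cv2.INTER_CUBIC))"
```

```text
t 8.5333 pos [0.5333 0.1192 0.0268] rpy [179.9  -0.   67.6] q [ 0.116  0.183  1.628 -0.     1.33   0.507] F [-7.4 -2.9 14.5] w 0.05928987905033801 30.00427007675171
units [-0.05 -0.07  0.27]
turn 0.06855579271000067
```

View pics/s4.png

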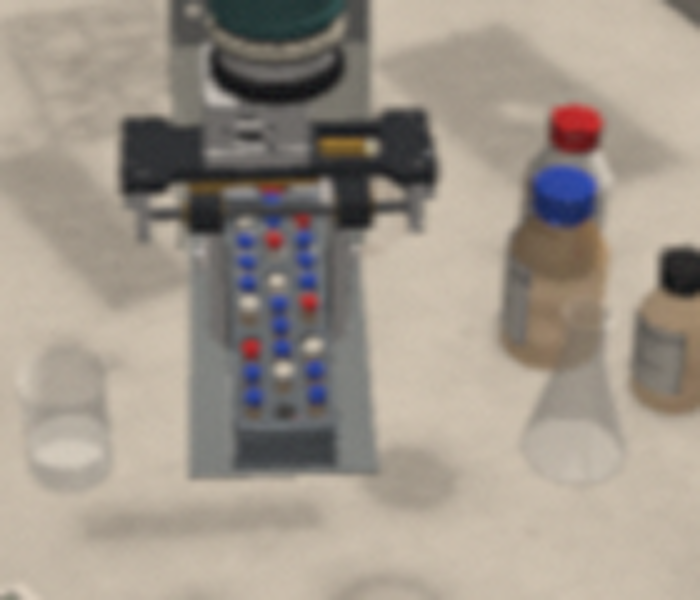

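The rack lies flat on the lane and centred (rack end at crop x 237–335, lane 190–378). While it is still gripped I'll slide it 50 mm up the slope.

Call:
servo_tool([
  [0.1,0,-0.12,0,1],
  [0.3,0,-0.14,0,1],
  [0.6,0,-0.18,0,1],
  [0.9,0,-0.23,0,1],
  [1.2,0,-0.27,0,1],
  [1.4,0,-0.3,0,1],
  [1.4,0,-0.3,0,1],
])

```text
time: 9.17
tool_pos: [0.5471, 0.1509, 0.0318]
ee_rot: [3.14, 0.002, 1.18]
wrist_force: [-0.9, -4.6, 6.8]
width: 0.0595
finger_force: 30.0
```

Call:
servo_tool([
  [0.2,0,-0.03,0,1],
  [0.4,0,-0.06,0,1],
  [0.55,0,-0.08,0,1],
  [0.55,0,-0.08,0,1],
])

```text
time: 9.5
tool_pos: [0.5523, 0.1632, 0.0336]
ee_rot: [3.139, 0.002, 1.18]
wrist_force: [-2.6, -5.4, 5.3]
width: 0.0595
finger_force: 30.0
```

Call:
servo_tool([
  [0,0,0,0,0.5],
  [0,0,0,0,0.2],
  [0,0,0,0,0],
  [0,0,0,0,0],
  [0,0,-0.6,0,0],
  [0,0,-1.6,0,0],
  [0,0,-2.6,0,0],
  [-1,0,-3.2,0,0.3],
  [-2.4,0,-3.2,0,1],
  [-3.9,0,-3.2,0,1],
])

```text
time: 10.33
tool_pos: [0.5152, 0.0745, 0.114]
ee_rot: [3.138, -0.002, 1.183]
wrist_force: [1.4, -1.0, 0.3]
width: 0.0773
finger_force: 0.0
```

Call:
servo_tool([
  [-1,0,0,0,1],
  [-1.6,0,0,0,1],
  [-1.6,0,0,0,1],
])

```text
time: 10.58
tool_pos: [0.4982, 0.0352, 0.1124]
ee_rot: [-3.142, 0.0, 1.176]
wrist_force: [0.0, -0.4, -1.1]
width: 0.0571
finger_force: 0.0
```

```bash
python3 -c "
from h import *
rel([.495+.39*.02,.033+.92*.02,.03],67.2)
s=snap('top');i=s['image'];cv2.imwrite('pics/t5.png',cv2.resize(i[130:260,205:335],None,fx=4,fy=4,interpolation=cv2.INTER_CUBIC))"
```

```text
t 10.5833 pos [0.4982 0.0352 0.1124] rpy [-180.     0.    67.4] q [-0.043  0.013  1.635 -0.     1.495  0.352] F [ 0.  -0.4 -1.1] w 0.05713567001886495 0.0
units [ 0.67 -0.08  3.29]
turn 0.03462426975306698
```

View pics/t5.png

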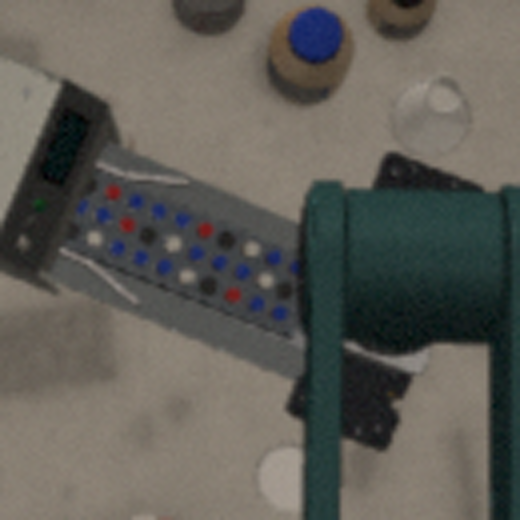

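The rack sits straight between the rails. I'll descend behind it and push upright as far as the hood allows.

Call:
servo_tool([
  [0.3,-0.05,1,0,1],
  [0.6,-0.08,2.2,0,1],
  [0.67,-0.08,3.2,0,1],
  [0.67,-0.08,3.5,0,1],
  [0.8,-0.08,3.5,0,1],
  [1,-0.08,3.48,0,1],
  [1.2,-0.08,3.45,0,1],
  [1.4,-0.08,3.43,0,1],
  [1.6,-0.08,3.4,0,1],
  [1.8,-0.08,3.37,0,1],
])

```text
time: 11.47
tool_pos: [0.5152, 0.0786, 0.03]
ee_rot: [3.139, 0.002, 1.18]
wrist_force: [-2.0, -4.9, 3.4]
width: 0.0006
finger_force: 2.8
```

Call:
servo_tool([
  [0.3,0,-0.04,0,1],
  [0.6,0,-0.08,0,1],
  [0.9,0,-0.13,0,1],
  [1.2,0,-0.17,0,1],
  [1.5,0,-0.21,0,1],
  [1.8,0,-0.25,0,1],
  [2.1,0,-0.3,0,1],
  [2.4,0,-0.34,0,1],
  [2.7,0,-0.38,0,1],
  [3,0,-0.42,0,1],
])

```text
time: 12.3
tool_pos: [0.5437, 0.1479, 0.0404]
ee_rot: [3.139, 0.002, 1.179]
wrist_force: [-1.9, -5.9, 3.7]
width: 0.0003
finger_force: 3.1
```

```bash
python3 -c "
from h import *
rel([.495+.3907*.17,.033+.9205*.17,.042],67.2)"
```

```text
t 12.3 pos [0.5437 0.1479 0.0404] rpy [1.799e+02 1.000e-01 6.760e+01] q [ 0.167  0.206  1.571 -0.003  1.363  0.559] F [-1.9 -5.9  3.7] w 0.00033159449972613043 3.1363452041478013
units [ 1.81  0.02 -0.07]
turn 0.05945924935602894
```

Call:
servo_tool([
  [0.3,0,-0.04,0,1],
  [0.6,0,-0.08,0,1],
  [0.9,0,-0.12,0,1],
  [1.2,0,-0.16,0,1],
  [1.5,0,-0.2,0,1],
  [1.8,0,-0.24,0,1],
  [1.8,0,-0.24,0,1],
])

```text
time: 12.88
tool_pos: [0.5615, 0.1911, 0.0466]
ee_rot: [3.139, -0.001, 1.18]
wrist_force: [-0.3, -2.9, 1.6]
width: 0.0006
finger_force: 1.0
```

Call:
servo_tool([
  [-0.4,0,0,0,1],
  [-1.4,0,-0.6,0,1],
  [-2.4,0,-2,0,1],
  [-2.6,0.8,-3.5,0,1],
  [-2.6,2.2,-5,0,1],
  [-2.6,3.8,-6,0,1],
  [-2.6,5.3,-6.5,0,1],
  [-2.6,6.8,-7,0,1],
  [-2.6,7.5,-7,0,1],
  [-2.6,7.5,-7,0,1],
])

```text
time: 13.72
tool_pos: [0.7129, 0.0556, 0.218]
ee_rot: [3.14, -0.001, 1.176]
wrist_force: [-1.4, 0.3, -1.7]
width: 0.0003
finger_force: 0.0
```

```bash
python3 -c "
from h import *
rel([.29,.69,.22],67.2)"
```

```text
t 13.7167 pos [0.7129 0.0556 0.218 ] rpy [ 1.799e+02 -1.000e-01  6.740e+01] q [-0.002  0.468  0.874  0.     1.797  0.393] F [-1.4  0.3 -1.7] w 0.00029978503714058575 0.0
units [ 16.92 -25.38  -0.11]
turn 0.029465166483978084
```

That sideways move went outward, because tool y points to azimuth −23°. Nothing was touched. I'll go round to azimuth 67°, passing on the robot's side.

Call:
servo_tool([
  [0.2,-1,-0.4,0,1],
  [0.4,-2.5,-0.8,0,1],
  [0.7,-4.1,-1,0,1],
  [0.9,-5.7,-1,0,1],
  [1.2,-7.3,-1,0,1],
  [1.5,-8.9,-1,0,1],
  [1.7,-10.5,-1,0,1],
  [2,-12,-1,0,1],
  [2.3,-13.5,-1,0,1],
  [2.6,-14.5,-1,0,1],
])

```text
time: 14.55
tool_pos: [0.3944, 0.2583, 0.2447]
ee_rot: [-3.14, -0.002, 1.182]
wrist_force: [1.0, 0.7, 1.0]
width: 0.0005
finger_force: 0.0
```

Call:
servo_tool([
  [1,-0.8,0,0,1],
  [2.2,-1.7,0,0,1],
  [3.4,-2.6,0,0,1],
  [4.6,-3.5,0,0,1],
  [5.8,-4.4,0,0,1],
  [7,-5.3,0,0,1],
  [8.2,-6.2,0,0,1],
  [9.4,-7.1,0,0,1],
  [10.6,-8,0,0,1],
  [11.6,-8.8,0,0,1],
])

```text
time: 15.38
tool_pos: [0.3035, 0.6108, 0.244]
ee_rot: [-3.14, 0.0, 1.181]
wrist_force: [0.6, 0.3, -0.2]
width: 0.0001
finger_force: 0.0
```

```bash
python3 -c "
from h import *
rel([.29,.69,.22],67.2)"
```

```text
t 15.3833 pos [0.3035 0.6108 0.244 ] rpy [-179.9    0.    67.7] q [1.026 0.39  0.93  0.002 1.822 1.416] F [ 0.6  0.3 -0.2] w 6.548282049758172e-05 0.0
units [ 2.73 -1.7   0.96]
turn 0.08118536553472211
```

Now the test of what the arm does at the edge of its reach.

Call:
servo_tool([
  [1.5,0,0,0,1],
  [3,0,0,0,1],
  [4.5,0,0,0,1],
  [6,0,0,0,1],
  [7,0,0,0,1],
  [7,0,0,0,1],
])

```text
time: 15.88
tool_pos: [0.362, 0.7517, 0.2201]
ee_rot: [-3.139, -0.002, 1.181]
wrist_force: [-0.3, -0.5, -0.4]
width: 0.0004
finger_force: 0.0
```

```bash
python3 -c "
from h import *
rel([.29,.69,.22],67.2)"
```

```text
t 15.8833 pos [0.362  0.7517 0.2201] rpy [-1.799e+02 -1.000e-01  6.770e+01] q [1.053 0.847 0.285 0.003 2.008 1.444] F [-0.3 -0.5 -0.4] w 0.0004323100060174936 0.0
units [-3.38 -1.72  0.  ]
turn 0.07720141074545002
```

Call:
servo_tool([
  [0,0,-1.5,0,1],
  [0,0,-3,0,1],
  [0,0,-4.5,0,1],
  [0,0,-6,0,1],
  [0,0,-7.5,0,1],
  [0,0,-9,0,1],
  [0,0,-10.5,0,1],
  [0,0,-12,0,1],
  [0,0,-13.5,0,1],
  [0,0,-15,0,1],
])

```text
time: 16.72
tool_pos: [0.3133, 0.6486, 0.4164]
ee_rot: [3.139, -0.047, 1.18]
wrist_force: [0.5, -0.5, -0.2]
width: 0.0005
finger_force: 0.0
```

```bash
python3 -c "
from h import *
rel([.29,.69,.22],67.2)"
```

```text
t 16.7167 pos [0.3133 0.6486 0.4164] rpy [179.8  -2.7  67.6] q [1.04  0.6   0.275 0.005 2.22  1.435] F [ 0.5 -0.5 -0.2] w 0.00046703576614994744 0.0
units [ 0.8  -1.51  7.9 ]
turn 0.06445667884342281
```

A 2.7° lean appeared, in the wanted direction (fingertips toward azimuth 67°). I'll check whether it accumulates.

Call:
servo_tool([
  [0,0,-1.5,0,1],
  [0,0,-3,0,1],
  [0,0,-4.5,0,1],
  [0,0,-6,0,1],
  [0,0,-7.5,0,1],
  [0,0,-9,0,1],
])

```text
time: 17.22
tool_pos: [0.2803, 0.5804, 0.502]
ee_rot: [3.137, -0.072, 1.18]
wrist_force: [0.1, -0.3, -0.1]
width: 0.0005
finger_force: 0.0
```

```bash
python3 -c "
from h import *
rel([.29,.69,.22],67.2)"
```

```text
t 17.2167 pos [0.2803 0.5804 0.502 ] rpy [179.8  -4.1  67.6] q [1.029 0.47  0.275 0.009 2.324 1.427] F [ 0.1 -0.3 -0.1] w 0.0005364095499379782 0.0
units [ 3.37 -1.36 11.55]
turn 0.06574315256756809
```

Call:
servo_tool([
  [-1,0,1.5,0,1],
  [-2,0,3,0,1],
  [-3,0,4.5,0,1],
  [-4,0,6,0,1],
  [-4,0,6,0,1],
])

```text
time: 17.63
tool_pos: [0.2466, 0.4972, 0.3424]
ee_rot: [3.137, -0.072, 1.18]
wrist_force: [0.6, 0.3, -0.2]
width: 0.0005
finger_force: 0.0
```

```bash
python3 -c "
from h import *
rel([.29,.69,.22],67.2)"
```

```text
t 17.6333 pos [0.2466 0.4972 0.3424] rpy [179.8  -4.1  67.6] q [1.003 0.056 1.136 0.009 1.878 1.397] F [ 0.6  0.3 -0.2] w 0.0005180914379889557 0.0
units [ 7.42 -1.36  5.44]
turn 0.0663198775994734
```

The lean persists, so unreachable targets ratchet it. I'll check where the monitor is, to keep clear of it while stretching outward.

```bash
python3 -c "
from h import *
s=snap('side')
i=s['image'];cv2.imwrite('pics/s6.png',cv2.resize(i[0:200,0:350],None,fx=2,fy=2))
for p in [(185,65),(240,95),(185,20)]:
  for z in (.1,.3,.5): print(p,z,np.round(onz(s,*p,z),2))
"
```

```text
(185, 65) 0.1 [0.67 1.32 0.1 ]
(185, 65) 0.3 [0.51 0.69 0.3 ]
(185, 65) 0.5 [0.35 0.05 0.5 ]
(240, 95) 0.1 [0.77 0.79 0.1 ]
(240, 95) 0.3 [0.58 0.33 0.3 ]
(240, 95) 0.5 [ 0.39 -0.14  0.5 ]
(185, 20) 0.1 [1.   2.45 0.1 ]
(185, 20) 0.3 [0.73 1.45 0.3 ]
(185, 20) 0.5 [0.47 0.45 0.5 ]
```

View pics/s6.png

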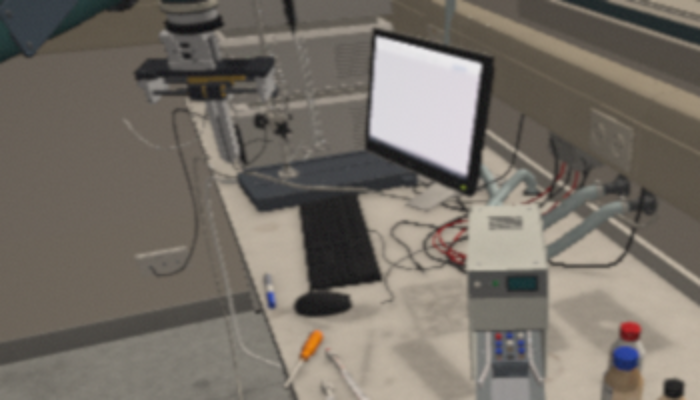

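The monitor sits well beyond the reach radius (around x 0.75, y 1.1), so stretching outward and upward is safe.

Call:
servo_tool([
  [1.4,0,-0.9,0,1],
  [2.8,0,-1.8,0,1],
  [4.2,0,-2.7,0,1],
  [5.6,0,-3.6,0,1],
  [7,0,-4.5,0,1],
  [8.4,0,-5.2,0,1],
  [10,0,-5.5,0,1],
  [11.6,0,-5.5,0,1],
  [13.2,0,-5.5,0,1],
  [14.8,0,-5.5,0,1],
])

```text
time: 18.52
tool_pos: [0.3133, 0.6716, 0.4187]
ee_rot: [3.135, -0.108, 1.18]
wrist_force: [0.9, 0.3, -0.7]
width: 0.0002
finger_force: 0.0
```

```bash
python3 -c "
from h import *
rel([.29,.69,.22],67.2)"
```

```text
t 18.5167 pos [0.3133 0.6716 0.4187] rpy [179.6  -6.2  67.6] q [1.054 0.599 0.274 0.009 2.161 1.451] F [ 0.9  0.3 -0.7] w 0.00021750780358702893 0.0
units [-0.53 -1.19  7.93]
turn 0.06788604356189391
```

Call:
servo_tool([
  [1.6,0,-0.2,0,1],
  [3.2,0,-0.4,0,1],
  [4.8,0,-0.6,0,1],
  [6.4,0,-0.8,0,1],
  [8,0,-1,0,1],
  [9.6,0,-1.2,0,1],
  [11.2,0,-1.4,0,1],
  [12.8,0,-1.6,0,1],
  [14.4,0,-1.8,0,1],
  [16,0,-2,0,1],
])

```text
time: 19.35
tool_pos: [0.3342, 0.7378, 0.3461]
ee_rot: [3.135, -0.138, 1.18]
wrist_force: [0.7, -0.3, 0.0]
width: 0.0004
finger_force: 0.0
```

```bash
python3 -c "
from h import *
rel([.29,.69,.22],67.2)"
```

```text
t 19.35 pos [0.3342 0.7378 0.3461] rpy [179.6  -7.9  67.6] q [1.072 0.7   0.274 0.009 2.029 1.468] F [ 0.7 -0.3  0. ] w 0.00041363370442377593 0.0
units [-3.11 -0.94  4.65]
turn 0.06935326491579492
```

Perhaps the lean per call is limited because the orientation target is only re-based when a call begins. I'll test short calls.

Call:
servo_tool([
  [30,0,-20,0,1],
])

```text
time: 19.43
tool_pos: [0.3355, 0.7431, 0.3502]
ee_rot: [3.134, -0.161, 1.18]
wrist_force: [-0.2, 0.2, -2.1]
width: 0.0007
finger_force: 0.0
```

Call:
servo_tool([
  [30,0,-20,0,1],
])

```text
time: 19.52
tool_pos: [0.336, 0.7473, 0.3629]
ee_rot: [3.133, -0.194, 1.181]
wrist_force: [0.3, 0.2, 0.6]
width: 0.0009
finger_force: 0.0
```

Call:
servo_tool([
  [30,0,-20,0,1],
  [30,0,-20,0,1],
  [30,0,-20,0,1],
])

```text
time: 19.77
tool_pos: [0.3324, 0.747, 0.3849]
ee_rot: [3.131, -0.231, 1.181]
wrist_force: [-0.2, 0.2, -0.1]
width: 0.0005
finger_force: 0.0
```

Single-row calls add nearly 2° each. I'll repeat them toward 40°.

Call:
servo_tool([
  [30,0,-15,0,1],
])

```text
time: 19.85
tool_pos: [0.3343, 0.7536, 0.3905]
ee_rot: [3.131, -0.259, 1.181]
wrist_force: [0.2, 0.5, -0.3]
width: 0.0002
finger_force: 0.0
```

Call:
servo_tool([
  [30,0,-15,0,1],
])

```text
time: 19.93
tool_pos: [0.3362, 0.7603, 0.397]
ee_rot: [3.13, -0.288, 1.182]
wrist_force: [0.6, 0.2, 1.3]
width: 0.0004
finger_force: 0.0
```

Call:
servo_tool([
  [30,0,-15,0,1],
])

```text
time: 20.02
tool_pos: [0.3376, 0.7658, 0.4045]
ee_rot: [3.129, -0.316, 1.182]
wrist_force: [0.7, 0.9, 0.2]
width: 0.0
finger_force: 0.0
```

Call:
servo_tool([
  [30,0,-15,0,1],
])

```text
time: 20.1
tool_pos: [0.3388, 0.7707, 0.413]
ee_rot: [3.128, -0.344, 1.182]
wrist_force: [0.3, -0.1, -0.0]
width: 0.0003
finger_force: 0.0
```

Call:
servo_tool([
  [30,0,-15,0,1],
])

```text
time: 20.18
tool_pos: [0.3397, 0.7751, 0.4225]
ee_rot: [3.128, -0.372, 1.183]
wrist_force: [-0.4, -0.2, 0.0]
width: 0.0
finger_force: 0.0
```

Call:
servo_tool([
  [30,0,-15,0,1],
])

```text
time: 20.27
tool_pos: [0.3404, 0.7789, 0.4328]
ee_rot: [3.127, -0.4, 1.183]
wrist_force: [0.4, -1.0, 0.2]
width: 0.0003
finger_force: 0.0
```

Call:
servo_tool([
  [30,0,-15,0,1],
])

```text
time: 20.35
tool_pos: [0.3409, 0.7821, 0.4438]
ee_rot: [3.126, -0.429, 1.184]
wrist_force: [0.4, -0.7, 0.6]
width: 0.0006
finger_force: 0.0
```

Call:
servo_tool([
  [30,0,-15,0,1],
])

```text
time: 20.43
tool_pos: [0.3412, 0.7849, 0.4554]
ee_rot: [3.125, -0.457, 1.184]
wrist_force: [-1.2, -0.0, -0.1]
width: 0.0004
finger_force: 0.0
```

```bash
python3 -c "
from h import *
rel([.29,.69,.22],67.2)"
```

```text
t 20.4333 pos [0.3412 0.7849 0.4554] rpy [179.1 -26.2  67.8] q [1.083 0.595 0.274 0.029 1.815 1.487] F [-1.2 -0.  -0.1] w 0.00035027792798345437 0.0
units [-8.   -0.57  6.55]
turn 0.1079972423372908
```

Call:
servo_tool([
  [30,0,-10,0,1],
])

```text
time: 20.52
tool_pos: [0.3426, 0.7903, 0.4648]
ee_rot: [3.124, -0.488, 1.185]
wrist_force: [0.8, 0.1, -0.2]
width: 0.0005
finger_force: 0.0
```

Call:
servo_tool([
  [30,0,-10,0,1],
])

```text
time: 20.6
tool_pos: [0.3443, 0.796, 0.4725]
ee_rot: [3.123, -0.516, 1.185]
wrist_force: [-0.1, -0.6, -0.7]
width: 0.0006
finger_force: 0.0
```

Call:
servo_tool([
  [30,0,-10,0,1],
])

```text
time: 20.68
tool_pos: [0.3455, 0.8008, 0.4812]
ee_rot: [3.123, -0.544, 1.186]
wrist_force: [0.2, -0.2, 0.6]
width: 0.0003
finger_force: 0.0
```

Call:
servo_tool([
  [30,0,-10,0,1],
])

```text
time: 20.77
tool_pos: [0.3465, 0.8049, 0.491]
ee_rot: [3.122, -0.572, 1.186]
wrist_force: [-0.3, -0.4, -0.3]
width: 0.0006
finger_force: 0.0
```

Call:
servo_tool([
  [30,0,-10,0,1],
])

```text
time: 20.85
tool_pos: [0.3472, 0.8084, 0.502]
ee_rot: [3.121, -0.601, 1.187]
wrist_force: [0.5, -0.2, -0.7]
width: 0.0004
finger_force: 0.0
```

Call:
servo_tool([
  [30,0,-10,0,1],
])

```text
time: 20.93
tool_pos: [0.3476, 0.8111, 0.5138]
ee_rot: [3.12, -0.63, 1.188]
wrist_force: [0.6, -0.3, 0.5]
width: 0.0006
finger_force: 0.0
```

Call:
servo_tool([
  [30,0,-10,0,1],
])

```text
time: 21.02
tool_pos: [0.3477, 0.8132, 0.5263]
ee_rot: [3.119, -0.659, 1.189]
wrist_force: [-0.3, 1.3, 0.2]
width: 0.0006
finger_force: 0.0
```

Call:
servo_tool([
  [30,0,-10,0,1],
])

```text
time: 21.1
tool_pos: [0.3476, 0.8146, 0.5394]
ee_rot: [3.118, -0.688, 1.19]
wrist_force: [0.6, -1.0, -0.8]
width: 0.0006
finger_force: 0.0
```

Call:
servo_tool([
  [30,0,-10,0,1],
])

```text
time: 21.18
tool_pos: [0.3472, 0.8155, 0.5529]
ee_rot: [3.117, -0.716, 1.19]
wrist_force: [-0.1, -0.3, 0.0]
width: 0.0005
finger_force: 0.0
```

```bash
python3 -c "
from h import *
rel([.36,.30,.30],67.2); rel([.52,.08,.15])"
```

```text
t 21.1833 pos [0.3472 0.8155 0.5529] rpy [178.6 -41.   68.2] q [1.087 0.525 0.275 0.044 1.626 1.495] F [-0.1 -0.3  0. ] w 0.000485814768516213 0.0
units [-20.94   8.24  -4.62]
turn 0.16797130975644828
t 21.1833 pos [0.3472 0.8155 0.5529] rpy [178.6 -41.   68.2] q [1.087 0.525 0.275 0.044 1.626 1.495] F [-0.1 -0.3  0. ] w 0.000485814768516213 0.0
units [-29.25  17.43  -3.68]
```

The tool now leans back 41° along the lane. I'll bring it round to the lane via safe waypoints.

```bash
python3 -c "
from h import *
o=robot.get_obs();R=Ro.from_euler('xyz',o['ee_rot']).as_matrix();p=o['tool_pos']
for w in [(.35,.47,.45),(.50,.12,.32),(.53,.1153,.12),(.5536,.1711,.04)]:
    w=np.array(w);print(np.round(R.T@(w-p)/.025,2),np.linalg.norm(w-p)/.0417);p=w
print(np.round(R,3))"
```

```text
[-12.35   5.36  -5.17] 8.645569154445088
[-11.54  10.84  -2.89] 9.64911248859986
[-5.05  1.03  6.24] 4.851129275765421
[-0.27 -0.05  4.  ] 2.4065318739734267
[[ 0.28   0.922  0.266]
 [ 0.7   -0.386  0.601]
 [ 0.657  0.018 -0.754]]
```

Call:
servo_tool([
  [-0.8,0.3,-0.3,0,1],
  [-2.2,0.9,-0.9,0,1],
  [-3.6,1.5,-1.5,0,1],
  [-5,2.1,-2.1,0,1],
  [-6.4,2.8,-2.7,0,1],
  [-7.8,3.4,-3.3,0,1],
  [-9.2,4,-3.9,0,1],
  [-10.6,4.6,-4.4,0,1],
  [-11.6,5.1,-4.9,0,1],
  [-12.4,5.4,-5.2,0,1],
])

```text
time: 22.02
tool_pos: [0.3499, 0.4653, 0.4505]
ee_rot: [3.115, -0.716, 1.19]
wrist_force: [-0.8, -0.4, 0.5]
width: 0.0007
finger_force: 0.0
```

Call:
servo_tool([
  [-1,0.9,-0.3,0,1],
  [-2.1,2,-0.5,0,1],
  [-3.2,3,-0.8,0,1],
  [-4.3,4,-1.1,0,1],
  [-5.4,5.1,-1.4,0,1],
  [-6.5,6.1,-1.6,0,1],
  [-7.6,7.1,-1.9,0,1],
  [-8.7,8.2,-2.2,0,1],
  [-9.8,9.2,-2.5,0,1],
  [-10.8,10.1,-2.7,0,1],
])

```text
time: 22.85
tool_pos: [0.4903, 0.1379, 0.3286]
ee_rot: [3.113, -0.714, 1.191]
wrist_force: [0.3, -0.2, -0.1]
width: 0.0005
finger_force: 0.0
```

```bash
python3 -c "
from h import *
rel([.53,.1153,.12]);rel((.5536,.1711,.04))"
```

```text
t 22.85 pos [0.4903 0.1379 0.3286] rpy [178.4 -40.9  68.2] q [-0.32  -0.251  1.611  0.713  1.662  0.183] F [ 0.3 -0.2 -0.1] w 0.0005080052274949755 0.0
units [-5.65  1.64  6.19]
t 22.85 pos [0.4903 0.1379 0.3286] rpy [178.4 -40.9  68.2] q [-0.32  -0.251  1.611  0.713  1.662  0.183] F [ 0.3 -0.2 -0.1] w 0.0005080052274949755 0.0
units [-5.92  1.57 10.2 ]
```

Call:
servo_tool([
  [-1,0.3,1,0,1],
  [-2,0.6,2.2,0,1],
  [-3.1,0.9,3.4,0,1],
  [-4.2,1.2,4.6,0,1],
  [-5.2,1.5,5.7,0,1],
  [-5.7,1.6,6.2,0,1],
  [-5.8,1.6,7.4,0,1],
  [-5.9,1.6,8.8,0,1],
  [-5.9,1.57,9.9,0,1],
  [-5.9,1.57,10.2,0,1],
])

```text
time: 23.68
tool_pos: [0.5499, 0.1761, 0.0363]
ee_rot: [3.124, -0.712, 1.188]
wrist_force: [-0.9, 0.5, 0.1]
width: 0.0006
finger_force: 0.0
```

```bash
python3 -c "
from h import *
rel((.5536,.1711,.04))
a=snap('side')['image'][100:270,190:350];b=snap('top')['image'][130:260,205:335]
a=cv2.resize(a,None,fx=2.9,fy=2.9,interpolation=2);b=cv2.resize(b,(336,336),interpolation=2)
c=np.zeros((493,800,3),np.uint8);c[:a.shape[0],:a.shape[1]]=a[:493];c[:336,464:]=b;cv2.imwrite('pics/j7.png',c)"
```

```text
t 23.6833 pos [0.5499 0.1761 0.0363] rpy [179.  -40.8  68.1] q [-0.197  0.095  1.901  0.79   1.117 -0.159] F [-0.9  0.5  0.1] w 0.0005663883051663582 0.0
units [-0.    0.22 -0.19]
```

View pics/j7.png

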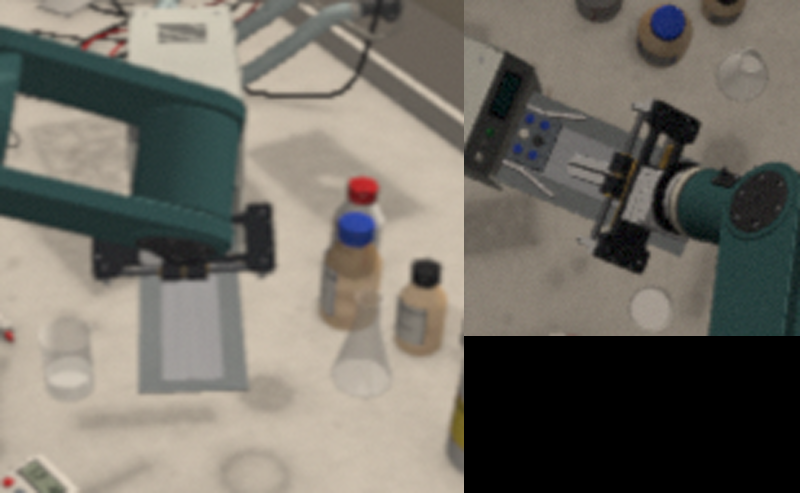

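The top view shows the leaning fingers behind the rack, with the hand outside the hood. The beaker, flask and bottle are unmoved. I'll push up the slope: per 25 mm that is (0.838, 0, 0.546).

Call:
servo_tool([
  [0.28,0.2,0.05,0,1],
  [0.5,0.2,0.18,0,1],
  [0.71,0.2,0.32,0,1],
  [0.92,0.2,0.46,0,1],
  [1.13,0.2,0.6,0,1],
  [1.34,0.2,0.73,0,1],
  [1.55,0.2,0.87,0,1],
  [1.76,0.2,1,0,1],
  [1.92,0.2,1.11,0,1],
  [2,0.2,1.16,0,1],
])

```text
time: 24.62
tool_pos: [0.5791, 0.225, 0.0516]
ee_rot: [3.115, -0.713, 1.192]
wrist_force: [-1.9, -4.7, 2.8]
width: 0.0002
finger_force: 2.5
```

```bash
cat >> h.py <<'E'
def st():
    o=robot.get_obs();d=o['tool_pos']-np.array([.495,.033,.003]);g=np.array([.387,.9115,.139])
    s=d@[.3907,.9205,0]
    print('slope TCP %.1f mm lat %.1f h %.1f  Fslope %.1f F'%(1e3*d@g,1e3*(d@[-.9205,.3907,0]),1e3*(d[2]-s*.1405),o['wrist_force']@g),np.round(o['wrist_force'],1))
E
python3 -c "
from h import *
st();rel((.5536,.1711,.04))"
```

```text
slope TCP 214.3 mm lat -2.4 h 19.2  Fslope -4.6 F [-1.9 -4.7  2.8]
t 24.6167 pos [0.5791 0.225  0.0516] rpy [178.5 -40.9  68.3] q [-0.085  0.128  1.829  0.785  1.066 -0.05 ] F [-1.9 -4.7  2.8] w 0.00021507937196952549 2.5076532353414027
units [-2.1  -0.12 -1.21]
```

Call:
servo_tool([
  [0.03,0,0.12,0,1],
  [0.1,0,0.17,0,1],
  [0.17,0,0.21,0,1],
  [0.23,0,0.25,0,1],
])

```text
time: 24.95
tool_pos: [0.5813, 0.2328, 0.0495]
ee_rot: [3.118, -0.713, 1.19]
wrist_force: [-2.0, -3.8, 1.8]
width: 0.0006
finger_force: 1.9
```

```bash
python3 -c "
from h import *
st()"
```

```text
slope TCP 222.0 mm lat -1.4 h 15.9  Fslope -4.0 F [-2.  -3.8  1.8]
```

Call:
servo_tool([
  [0.06,0,0.04,0,1],
  [0.12,0,0.08,0,1],
  [0.12,0,0.08,0,1],
])

```text
time: 25.2
tool_pos: [0.5829, 0.2364, 0.0501]
ee_rot: [3.118, -0.714, 1.19]
wrist_force: [-0.3, -1.8, 0.7]
width: 0.0004
finger_force: 1.3
```

```bash
python3 -c "
from h import *
st()"
```

```text
slope TCP 225.9 mm lat -1.4 h 16.0  Fslope -1.7 F [-0.3 -1.8  0.7]
```

Call:
servo_tool([
  [0.06,0,0.04,0,1],
  [0.12,0,0.08,0,1],
  [0.12,0,0.08,0,1],
])

```text
time: 25.45
tool_pos: [0.5842, 0.2391, 0.0504]
ee_rot: [3.117, -0.713, 1.191]
wrist_force: [-1.8, -5.3, 2.0]
width: 0.0003
finger_force: 2.7
```

```bash
python3 -c "
from h import *
st()"
```

```text
slope TCP 229.0 mm lat -1.6 h 15.8  Fslope -5.2 F [-1.8 -5.3  2. ]
```

Call:
servo_tool([
  [0.04,0,0.03,0,1],
  [0.07,0,0.05,0,1],
  [0.07,0,0.05,0,1],
])

```text
time: 25.7
tool_pos: [0.5852, 0.2404, 0.0506]
ee_rot: [3.116, -0.712, 1.191]
wrist_force: [-3.5, -6.8, 2.5]
width: 0.0007
finger_force: 3.8
```

```bash
python3 -c "
from h import *
st()"
```

```text
slope TCP 230.6 mm lat -1.9 h 15.8  Fslope -7.2 F [-3.5 -6.8  2.5]
```

Call:
servo_tool([
  [0.04,0,0.03,0,1],
  [0.07,0,0.05,0,1],
  [0.07,0,0.05,0,1],
])

```text
time: 25.95
tool_pos: [0.5861, 0.242, 0.0508]
ee_rot: [3.116, -0.711, 1.191]
wrist_force: [-3.8, -9.3, 4.2]
width: 0.0005
finger_force: 4.5
```

```bash
python3 -c "
from h import *
st()"
```

```text
slope TCP 232.4 mm lat -2.2 h 15.8  Fslope -9.3 F [-3.8 -9.3  4.2]
```

Call:
servo_tool([
  [0.04,0,0.03,0,1],
  [0.07,0,0.05,0,1],
  [0.07,0,0.05,0,1],
])

```text
time: 26.2
tool_pos: [0.587, 0.2436, 0.051]
ee_rot: [3.115, -0.711, 1.191]
wrist_force: [-5.5, -10.6, 4.5]
width: 0.0007
finger_force: 5.3
```

```bash
python3 -c "
from h import *
st()"
```

```text
slope TCP 234.3 mm lat -2.4 h 15.7  Fslope -11.1 F [ -5.5 -10.6   4.5]
```

Call:
servo_tool([
  [0.03,0,0.02,0,1],
  [0.05,0,0.03,0,1],
  [0.05,0,0.03,0,1],
])

```text
time: 26.45
tool_pos: [0.5874, 0.2444, 0.0511]
ee_rot: [3.115, -0.71, 1.192]
wrist_force: [-6.2, -13.9, 4.6]
width: 0.0003
finger_force: 6.6
```

```bash
python3 -c "
from h import *
st()"
```

```text
slope TCP 235.1 mm lat -2.5 h 15.7  Fslope -14.5 F [ -6.2 -13.9   4.6]
```

Call:
servo_tool([
  [0.02,0,0.02,0,1],
  [0.04,0,0.03,0,1],
  [0.04,0,0.03,0,1],
])

```text
time: 26.7
tool_pos: [0.5876, 0.2447, 0.051]
ee_rot: [3.115, -0.708, 1.192]
wrist_force: [-8.9, -17.5, 8.2]
width: 0.0009
finger_force: 9.0
```

```bash
python3 -c "
from h import *
st()"
```

```text
slope TCP 235.4 mm lat -2.6 h 15.5  Fslope -18.3 F [ -8.9 -17.5   8.2]
```

Force climbs stiffly to 18 N, so the bumpers are reached. I'll back off slowly.

Call:
servo_tool([
  [-0.04,0,-0.02,0,1],
  [-0.08,0,-0.05,0,1],
  [-0.12,0,-0.08,0,1],
  [-0.17,0,-0.11,0,1],
])

```text
time: 27.03
tool_pos: [0.5861, 0.2428, 0.0509]
ee_rot: [3.117, -0.714, 1.19]
wrist_force: [-0.6, -3.4, 1.0]
width: 0.0006
finger_force: 1.6
```

```bash
python3 -c "
from h import *
st()"
```

```text
slope TCP 233.2 mm lat -1.9 h 15.8  Fslope -3.2 F [-0.6 -3.4  1. ]
```

Call:
servo_tool([
  [-0.07,0,-0.04,0,1],
  [-0.13,0,-0.09,0,1],
  [-0.2,0,-0.13,0,1],
  [-0.2,0,-0.13,0,1],
])

```text
time: 27.37
tool_pos: [0.5832, 0.2381, 0.0499]
ee_rot: [3.119, -0.714, 1.19]
wrist_force: [0.5, 0.3, 0.3]
width: 0.0003
finger_force: 0.0
```

```bash
python3 -c "
from h import *
st()"
```

```text
slope TCP 227.6 mm lat -1.1 h 15.5  Fslope 0.5 F [0.5 0.3 0.3]
```

Force is gone at 227.6 mm. I'll re-touch to feel where the rack stopped: about 232 mm if latched, about 229 mm or less if it slid back.

Call:
servo_tool([
  [0.05,0,0.03,0,1],
  [0.1,0,0.07,0,1],
  [0.1,0,0.07,0,1],
])

```text
time: 27.62
tool_pos: [0.5846, 0.2406, 0.0502]
ee_rot: [3.118, -0.713, 1.191]
wrist_force: [-1.8, -1.6, 0.1]
width: 0.0002
finger_force: 1.2
```

```bash
python3 -c "
from h import *
st()"
```

```text
slope TCP 230.5 mm lat -1.3 h 15.4  Fslope -2.2 F [-1.8 -1.6  0.1]
```

Call:
servo_tool([
  [0.03,0,0.02,0,1],
  [0.03,0,0.02,0,1],
])

```text
time: 27.78
tool_pos: [0.5847, 0.2409, 0.0502]
ee_rot: [3.118, -0.712, 1.191]
wrist_force: [-2.2, -4.7, 2.3]
width: 0.0003
finger_force: 2.6
```

```bash
python3 -c "
from h import *
st()"
```

```text
slope TCP 230.8 mm lat -1.4 h 15.3  Fslope -4.8 F [-2.2 -4.7  2.3]
```

Call:
servo_tool([
  [0.03,0,0.02,0,1],
  [0.03,0,0.02,0,1],
])

```text
time: 27.95
tool_pos: [0.585, 0.2412, 0.0501]
ee_rot: [3.117, -0.711, 1.191]
wrist_force: [-4.4, -7.0, 2.7]
width: 0.0002
finger_force: 3.9
```

```bash
python3 -c "
from h import *
st()"
```

```text
slope TCP 231.1 mm lat -1.5 h 15.3  Fslope -7.7 F [-4.4 -7.   2.7]
```

Contact came back at about 230.3 mm. Allowing for finger flex, that is a buffer reading of about 2.5–3 mm, which fits latched. I'll withdraw and check by a mask on the red latch.

Call:
servo_tool([
  [-0.1,0,-0.06,0,1],
  [-0.3,0,-0.2,0,1],
  [-0.8,0,-0.55,0,1],
  [-1.6,0,-1.05,0,1],
  [-2.5,0,-1.9,0,1],
  [-3,0,-3.2,0,1],
  [-3,0,-4.7,0,1],
  [-3,0,-6.2,0,1],
  [-3.2,0,-7.6,0,1],
  [-3.6,0,-8.8,0,1],
])

```text
time: 28.78
tool_pos: [0.502, 0.0461, 0.1609]
ee_rot: [3.112, -0.714, 1.194]
wrist_force: [1.2, -0.4, 0.1]
width: 0.0005
finger_force: 0.0
```

Call:
servo_tool([
  [-1,0,-1,0,1],
  [-2,0,-2,0,1],
  [-3,0,-3,0,1],
  [-3,0,-3,0,1],
])

```text
time: 29.12
tool_pos: [0.4605, -0.0554, 0.1659]
ee_rot: [3.115, -0.711, 1.185]
wrist_force: [0.7, -0.1, 0.0]
width: 0.0003
finger_force: 0.0
```

```bash
python3 - <<'E'
from h import *
st()
s=snap('top','t9.png');t=snap('side','s9.png')
for n,im in(('top0',cv2.imread('pics/top0.png')),('now',s['image']),('side0',cv2.imread('pics/side0.png')),('sidenow',t['image'])):
    x0,x1,y0,y1=(222,245,170,200) if n in('top0','now') else (240,270,165,200)
    c=im[y0:y1,x0:x1].astype(int);m=(c[...,2]>c[...,1]*1.6+10)&(c[...,2]>50)
    v,u=np.nonzero(m);print(n,m.sum(),(u.mean()+x0,v.mean()+y0,u.min()+x0,u.max()+x0,v.min()+y0,v.max()+y0) if m.sum() else '')
# expected pixel of latch top and rack end if home
f=np.array([.495,.033,.003]);g=np.array([.387,.9115,.139]);up=np.array([-.0544,-.128,.990])
for L in(228,236,244): print(L,[ (np.round(proj(c,f+g*L/1e3),1),np.round(proj(c,f+g*L/1e3+up*.034),1)) for c in(s,t)])
# bystanders unchanged?
for a,b in(('top0.png',s['image']),('side0.png',t['image'])):
    d=cv2.absdiff(cv2.imread('pics/'+a),b).max(2)
    R=dict(flask=(300,145,325,170),bottle=(270,128,295,156),beaker=(267,238,288,260)) if a[0]=='t' else dict(flask=(303,195,328,238),bottle=(298,170,324,215),beaker=(203,205,224,238))
    print(a,{k:(int((d[y0:y1,x0:x1]>25).sum())) for k,(x0,y0,x1,y1) in R.items()})
E
```

```text
slope TCP -71.3 mm lat -2.8 h 176.2  Fslope 0.2 F [ 0.7 -0.1  0. ]
top0 14 (np.float64(225.35714285714286), np.float64(181.85714285714286), np.int64(224), np.int64(227), np.int64(180), np.int64(184))
now 16 (np.float64(225.375), np.float64(182.1875), np.int64(224), np.int64(227), np.int64(180), np.int64(185))
side0 22 (np.float64(254.0909090909091), np.float64(179.0909090909091), np.int64(252), np.int64(256), np.int64(177), np.int64(181))
sidenow 0 
228 [(array([225. , 182.7]), array([225.6, 181.8])), (array([253.6, 180.5]), array([253.6, 172.9]))]
236 [(array([222.5, 181.6]), array([223.1, 180.7])), (array([253.5, 178.9]), array([253.5, 171.2]))]
244 [(array([220. , 180.6]), array([220.5, 179.7])), (array([253.4, 177.3]), array([253.4, 169.6]))]
top0.png {'flask': 0, 'bottle': 1, 'beaker': 0}
side0.png {'flask': 87, 'bottle': 211, 'beaker': 167}
```

From above the red latch shows with the same outline as at the start: it is up, clear of the rack's end. The bystanders are unmoved in that view (the side view is blocked by the arm) and nothing touches the robot.

```bash
python3 -c "
from bench import robot
print(robot.close_job())"
```

```text
the job is handed in; nothing more can be done
None
```

The rack is loaded and appears held by the latch alone: it stayed up the lane when I backed off, and the top camera shows the red latch up behind it. The job is handed in at about 29 s, with a peak push of about 18 N, and the flask, bottle and beaker are unmoved in the top view.

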